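# Close a milling jar with its nested double lid, then lift the cover off alone

### The arm

A 6-joint arm with a two-finger parallel gripper is mounted at the origin on the work surface; the furniture and walls round the work are solid. World frame = base frame: x ahead of the robot, y to its left, z up, the work surface at z = 0. Lengths are in mm, angles in rad, forces in N, time in s.
With the tool pointing down it reaches from about 275 to 750 mm from the base axis. Payload 10.2 kg.
Tool frame: the origin (TCP) lies midway between the tips of the shut fingers; the grasp point (between the pads) lies 19 mm behind it; z points along the fingers, y is the line along which they close (so a half turn about z gives the same grasp; the last joint's range is limited). The gripper opens to 85 mm and grips with 20 to 120 N. Pads are 22 mm wide; open, the fingers measure 114 mm over their backs; the gripper's body (76 mm by 85 mm) begins 54 mm behind the grasp point. The pads swing forward as they close: fully open they stand 13 mm farther back than shut.
Start: joints at [1.099, 0.313, 1.498, -0, 1.331, -0.223], TCP at [129.289, 508.837, 231.294] pointing down, gripper open.
Joint ranges: [-2.94, 2.94], [-0.97, 2.17], [0.19, 2.56], [-1.23, 4.37], [0.02, 3.11], [-2.88, 2.88]. Speed limits (rad/s): [2.39, 2.39, 3.01, 3.14, 3.14, 3.14].

### API

Orientations are given as a unit quaternion [w, x, y, z].
In Python, from rig import sense, capture, finish_job, find_in, place_of gives the robot as it stands. The module is installed in compiled form; this text tells all that it offers.
- The arm moves only by the shell command python3 -m jog 'ROWS' [FORCE]. ROWS is JSON, a list of rows, each an object of numbers: "tx", "ty", "tz": the shift along the tool's x, y, z in mm; "ax", "ay", "az": the turn, a rotation vector about the tool's x, y, z in rad; "jaw": the closure, from -1 (fully open) to 1 (shut), so that 0 is half open. In form: [{"tx": .., "ty": .., "tz": .., "ax": .., "ay": .., "az": .., "jaw": ..}, ...]. A call has 1 to 5 rows; each row shifts and turns the commanded pose from where the row before left it, along the tool's axes as they then stand; what a row does not reach is not made up. A row lasts 1/8 s, in which the tool goes at most 62.5 mm and 10.7 degrees, less where a joint would pass 70% of its speed; a pose out of reach is approached as far as the arm can. A call with a gripper value outside its range is refused whole. The fingers move at their own pace and stop on an object; FORCE is the grip in N (left out, the last holds). Time passes only in rows, so rows that do not move let the fingers close. It gives the time, the measured TCP pose, the force, the opening and the grip force at its end, in the units of the state.
- sense(): the state, without advancing time (a new reading comes with each control period).
- capture(name): name is "scene" or "top" or "wrist"; returns a dict with "color" (420x560x3 uint8, red, green, blue), "depth" (420x560 float32, mm along the optical axis (not along the pixel's ray), 0 where there is no reading), "fx", "fy", "cx", "cy" (pixels), "camera_from_world" (4x4, takes a point from world to camera coordinates); the wrist camera has in their place "mount" (4x4, takes a point from camera to tool coordinates, whose origin is the TCP and whose axes are the flange's). Camera axes: x right, y up, looking along -z (the intrinsics and any distortion apply to the point x, -y, -z); pixel columns grow to the right and rows downward; lengths in mm; the calibration is good to about 2 mm. The wrist camera is an equidistant fisheye: a pixel r from the principal point sees the ray r / f radians off the axis. A picture is of the moment at which its call begins: read the wrist's pose just before it.
- finish_job(): hands the job in; it is judged then, once.
Trained networks look in the newest picture that a camera, given by its name, has taken for a name from the list of things; names that differ only in an ending like _2 or _b are one class to them, and where a whole thing is asked for, a point or a joint stands for the part that bears it (a point fixed in the world has none). Each returns a list of dicts, best first, with "conf" (0 to 1); they miss things now and then, are a little off and sometimes report something else, mostly with a low value. They report only what shows in the picture. A call takes as long as a camera call.
- find_in(query, camera): "centre" ([column, row] in pixels, amid what is visible of it).
- place_of(query, camera): "centre" ([column, row] in pixels: a listed point, or the origin of a listed thing).
The state is a dict: "time_s": time; "joints": joint angles; "dq": joint speeds; "tau": joint torques, N m; "eef_pos": TCP position; "ee_rot": TCP orientation; "force": force on the tool from outside, world axes, zero at the start; "wrist_torque": the same for the moment, N m; "grip_width": opening from 0.0 (shut) to 1.0 (fully open); "grip_force": force on a finger pad.
Only numpy, scipy, OpenCV 4.12 (cv2) and the standard library are available. Lean on these libraries where they do the work, as an engineer would, in place of code of your own. Each camera call takes 0.05 s, during which the arm holds its last target. There are 200 camera calls.

### The job

Close the open steel milling jar with its double lid, which lies nested on the bench: carry the pair by the handle on the cover and set it down slowly and gently on the jar, so that the three pins of the inner lid drop into the notches of the rim and the inner lid sits fully home. Then turn the cover anticlockwise (seen from above) by about an eighth of a turn to free it from the pins, and lift the cover off alone, leaving the inner lid seated and undisturbed, since the mill's clamp must bear on it directly. Finish still holding the cover in the gripper, level and still, straight above the jar by about 10 cm, with the jar and the things around left where they stand.

Things in the scene. Friction and masses are not known exactly. Their poses are not given: they have to be found in the camera images.
- jar: Open steel milling jar, loose on the bench but heavy (2.4 kg), upright, 100 mm across, 90 mm high, bore 85 mm, wall 7.5 mm. Origin: centre of its underside; z up. The rim has three open-topped notches, 14 mm wide and 14 mm deep, cut through the wall at 0, 120 and 240 degrees about z (0 = the jar's +x axis).
- jar_mouth (a point): Centre of the jar's mouth, level with the flat top of its rim, 90 mm above the jar's origin; axes as the jar's.
- inner_lid: Steel inner lid (0.14 to 0.24 kg), at first on the bench inside the cover. Origin: centre of its underside; z up. Plug 81 mm across up to z = 27.5 mm, tapering to 69 mm over its lowest 8 mm; flange 106 mm across from z = 27.5 to 31 mm; flat round boss up to z = 33 mm. A knock or push of over 60 N on the jar spoils its face: touch down at 30 mm/s or slower.
- inner_pins (a point): Centre of the inner lid at the height of its three pins, 19.5 mm above its origin; axes as its own. The pins are radial, round, 8 mm thick, at 0, 120 and 240 degrees about z (0 = +x), and reach 60 mm out. Fully home, the flange is on the rim, each pin is in a notch with 3 degrees of play and the lid's origin is 62.5 mm above the jar's; with the pins on top of the rim it stands 12 mm higher.
- cover: Steel cover (0.19 to 0.32 kg) round the inner lid. Origin: centre of the lower edge of its skirt; z up. Skirt 117 mm outside, 110 mm inside; top plate at z = 25.5 to 29 mm; handle along its x axis. At the start its yaw equals that of the inner lid (pins locked) and it rests on the boss, its origin 7.5 mm above that of the inner lid.
- cover_grip (a point): Centre of the handle's bar, 61 mm above the cover's origin; axes as the cover's. The bar, on two posts, is 76 mm long (x), 16 mm thick (y: close the fingers across this) and 20 mm high (z = 51 to 71 mm over the cover's origin), its lower side 22 mm above the top plate.
- cover_bayonet (a point): Centre of the skirt at slot height, 10 mm above the cover's origin; axes as the cover's. Lifted, the cover rises 4.2 mm, then carries the inner lid by its pins, which sit behind a 2.2 mm lip. With the inner lid seated and the cover lowered till it rests on it, turn the cover +0.72 rad (anticlockwise from above) relative to the inner lid: free at 0.53 to 0.89, stop at 0.91.
- scoop_cup: Bystander: pale plastic measuring cup, 66 mm across, 89 mm high, loose; origin at the centre of its underside.
- tint_a: Bystander: slim round bottle with a black cap, 48 mm across, 196 mm high, loose; origin at the centre of its underside.
- tint_b: Bystander: small slim round bottle with a coloured cap, 40 mm across, 166 mm high, loose; origin at the centre of its underside.

How it is judged (in metres and radians):
On the way, in this order (a step that is already met when the one before it is completed fails the run):
1. the nested pair sits on the jar: inner lid fully home, cover still locked to it (z of inner_lid in the frame of jar between 0.059 and 0.0655 m and horizontal distance between inner_lid and jar below 0.006 m and angle between inner_lid's own z axis and vertical below 0.06 rad and z of cover in the frame of inner_lid below 0.018 m and angle between the x axis of cover and the x axis of inner_lid, either way round below 0.3 rad), for 0.2 s.
2. the cover is turned free of the pins while it lies on the seated inner lid (z of inner_lid in the frame of jar between 0.059 and 0.0655 m and horizontal distance between inner_lid and jar below 0.006 m and angle between inner_lid's own z axis and vertical below 0.06 rad and z of cover in the frame of inner_lid below 0.018 m and angle between the x axis of cover and the x axis of inner_lid, either way round above 0.5 rad), for 0.1 s.
At the end, for the whole second after the job is handed in: Inner lid home on the jar (height within 3 mm, centred within 6 mm, level); cover gripped, still, level within 0.15 rad, centred within 4 cm over the jar, 5 to 20 cm above its place on the lid, touching only the gripper; jar within 25 mm, bystanders within 30 mm of their starts (z of inner_lid in the frame of jar between 0.059 and 0.0655 m and horizontal distance between inner_lid and jar below 0.006 m and angle between inner_lid's own z axis and vertical below 0.06 rad and z of cover in the frame of jar between 0.12 and 0.27 m and horizontal distance between cover and jar below 0.04 m and angle between cover's own z axis and vertical below 0.15 rad and linear speed of cover below 0.03 m/s and contact force between the fingers and cover above 2 N and contact force between each of cover, the fingers and inner_lid below 0.1 N and contact force between cover and jar below 0.1 N and angle between jar's own z axis and vertical below 0.05 rad and distance of jar from where it was at the start of the episode below 0.025 m and distance of each of scoop_cup, tint_b, tint_a from where it was at the start of the episode below 0.03 m); the arm keeps its last pose, push and grip.
It fails at once if the inner lid is knocked or pressed on the jar with more than 60 N (contact force between inner_lid and jar above 60 N).
It fails at once if the lids are let go of in the air above the jar (z of cover in the frame of jar above 0.09 m and horizontal distance between cover and jar below 0.06 m and contact force between the fingers and cover below 0.5 N).
It fails at once if the cover is turned free of the inner lid away from the jar, or the inner lid comes off its seat after it was freed (angle between the x axis of cover and the x axis of inner_lid, either way round above 0.5 rad and (z of inner_lid in the frame of jar above 0.0675 m or horizontal distance between inner_lid and jar above 0.012 m)).
It fails at once if the jar is pushed more than 25 mm or tipped (distance of jar from where it was at the start of the episode above 0.025 m or angle between jar's own z axis and vertical above 0.12 rad).
It fails at once if a bystander is knocked more than 30 mm from its place or over (distance of any of scoop_cup, tint_b, tint_a from where it was at the start of the episode above 0.03 m or angle between any of scoop_cup, tint_b, tint_a's own z axis and vertical above 0.3 rad).
It also fails if it takes over 58 s, if anything falls off the work surface, if the arm or the gripper's body presses on something with over 40 N, if the wrist force passes 120 N, or if a joint passes its speed limit or range.

## Working session

There is one attempt and no reset: what is moved stays moved. The work goes in short steps, Python scripts to look and compute and a shell command to move; the robot and the scene stay as the last step left them, time stands still between calls to the robot, and variables do not carry over. Pictures are saved under pics/ and viewed, at most 10 in all, crops included, and the job is handed in when it is done.

```bash
mkdir -p pics; cat > h.py <<'E'
import numpy as np, cv2, json
from rig import sense, capture, find_in, place_of
from scipy.spatial.transform import Rotation as R
def Rt(s): 
    q=s["ee_rot"]; return R.from_quat([q[1],q[2],q[3],q[0]])
def cloud(c):
    d=c["depth"]; v,u=np.indices(d.shape); 
    p=np.stack([(u-c["cx"])/c["fx"]*d,-(v-c["cy"])/c["fy"]*d,-d,np.ones_like(d)],-1)
    w=p@np.linalg.inv(c["camera_from_world"]).T
    w[d<=0]=np.nan
    return w[...,:3]
def ray_at_z(c,px,z):
    T=np.linalg.inv(c["camera_from_world"]); 
    r=T[:3,:3]@np.array([(px[0]-c["cx"])/c["fx"],-(px[1]-c["cy"])/c["fy"],-1]); o=T[:3,3]
    return o+r*(z-o[2])/r[2]
E
python3 - <<'E'
from h import *
s=sense(); print(s)
for n in("top","scene"):
    c=capture(n); cv2.imwrite(f"pics/{n}0.png",c["color"][...,::-1]); np.save(n+"0.npy",c,allow_pickle=True)
    print(n,c["fx"],c["cx"],c["cy"],[k for k in c],np.linalg.inv(c["camera_from_world"])[:3,3])
    W=cloud(c)
    for q,z in(("jar_mouth",90),("jar",0),("cover_grip",68.5),("cover_bayonet",17.5),("cover",7.5),("scoop_cup",0),("tint_a",0),("tint_b",0)):
        for r in place_of(q,n)[:3]:
            print(q,round(r["conf"],2),np.round(r["centre"]),ray_at_z(c,r["centre"],z).round(1))
E
```

```text
{'time_s': 0.0, 'joints': array([ 1.09858907e+00,  3.13423388e-01,  1.49846251e+00, -2.38596890e-05,
        1.33101643e+00, -2.23399532e-01]), 'dq': array([-0.00076585,  0.00132037,  0.0008012 , -0.00113192,  0.00011473,
        0.0020249 ]), 'tau': array([ 1.44487763e-04, -4.12275732e+01, -2.59731621e+01, -2.07196676e-04,
        4.30741857e-03,  4.46552448e-06]), 'eef_pos': array([129.17070713, 508.57998578, 230.73912849]), 'ee_rot': array([-2.12298775e-04,  1.24080381e-01,  9.92271954e-01, -6.19580370e-04]), 'force': array([-0.07885119,  0.12571707,  0.54346646]), 'wrist_torque': array([ 0.00042649,  0.03320357, -0.02788498]), 'grip_force': 0.0, 'grip_width': 1.0021991385458746}
top 408.1120482605826 271.7004801377319 211.618395958702 ['color', 'depth', 'fx', 'fy', 'cx', 'cy', 'camera_from_world'] [ 338.41449046   60.98174341 1006.1337187 ]
jar 0.65 [347. 163.] [ 655.6 -174.4    0. ]
cover_grip 0.9 [197. 269.] [422.4 220.2  68.5]
cover_bayonet 0.56 [201. 267.] [429.6 220.2  17.5]
cover 0.96 [198. 270.] [425.3 229.    7.5]
scoop_cup 0.92 [270. 284.] [370.7  59.    0. ]
tint_a 0.78
[... 178 characters left out ...]
66775171034 274.8586212783072 208.34512775386753 ['color', 'depth', 'fx', 'fy', 'cx', 'cy', 'camera_from_world'] [ 810.90233251 -310.87502471  832.92323733]
jar_mouth 0.68 [258. 339.] [ 656.  -177.9   90. ]
jar 0.81 [258. 349.] [ 649.9 -175.     0. ]
cover_grip 0.8 [295. 139.] [423.9 223.4  68.5]
cover_bayonet 0.72 [295. 153.] [427.1 224.8  17.5]
cover 0.64 [295. 157.] [428.7 221.3   7.5]
scoop_cup 0.93 [236. 196.] [388.5  53.8   0. ]
tint_a 0.81 [368. 178.] [594.9 284.9   0. ]
tint_a 0.8 [236. 236.] [459.3 -24.2   0. ]
tint_a 0.34 [292. 157.] [419.  223.1   0. ]
tint_b 0.81 [368. 178.] [594.9 284.9   0. ]
tint_b 0.8 [236. 236.] [459.3 -24.2   0. ]
tint_b 0.34 [292. 157.] [419.  223.1   0. ]
```

View pics/top0.png

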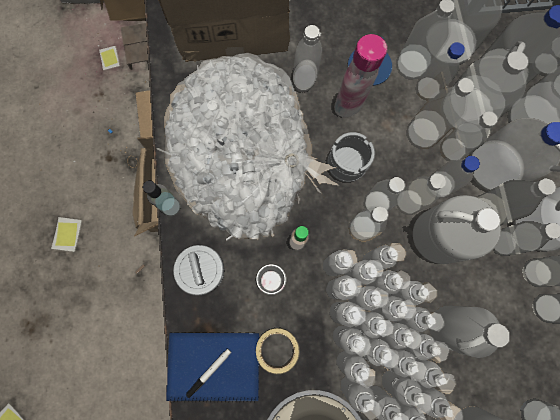

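View pics/scene0.png

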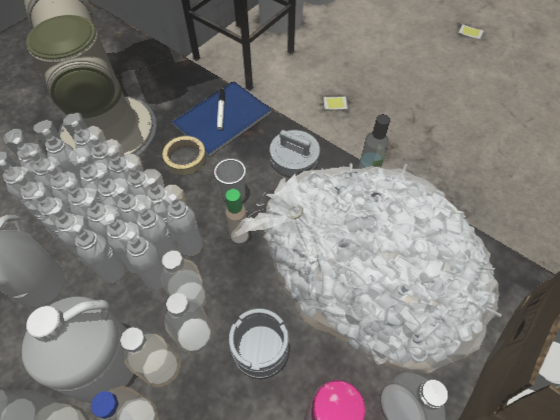

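```bash
python3 - <<'E'
from h import *
for n in("top","scene"):
    c=np.load(n+"0.npy",allow_pickle=True).item(); W=cloud(c)
    f=W.reshape(-1,3)
    def near(x,y,r,z0,z1):
        with np.errstate(all='ignore'):
            return f[(np.hypot(f[:,0]-x,f[:,1]-y)<r)&(f[:,2]>z0)&(f[:,2]<z1)]
    b=near(425,222,60,60,90); m=b.mean(0)
    if len(b)>5:
        u,sv,vt=np.linalg.svd(b[:,:2]-m[:2]); print(n,"bar",len(b),m.round(1),"yaw",np.arctan2(vt[0,1],vt[0,0]).round(3), cv2.minAreaRect(b[:,:2].astype(np.float32)), np.percentile(b[:,2],[5,50,95]))
    j=near(655,-176,60,82,98)
    (x,y),r=cv2.minEnclosingCircle(j[:,:2].astype(np.float32)); print(n,"jar",len(j),j.mean(0).round(1),x,y,r)
    # rim angular histogram
    a=np.degrees(np.arctan2(j[:,1]-y,j[:,0]-x))%360
    h=np.histogram(a,72,(0,360))[0]; print(h)
E
```

```text
top bar 255 [423.6 223.5  77. ] yaw -2.958 ((424.28765869140625, 224.62564086914062), (75.7192611694336, 16.340164184570312), 10.398621559143066) [70.27548974 77.61529666 80.84178323]
top jar 399 [ 653.  -169.5   88.8] 653.8087768554688 -171.0127410888672 50.881160736083984
[5 7 6 8 5 5 7 5 5 5 8 2 0 0 4 8 4 5 8 6 8 5 8 7 7 7 7 9 7 8 6 8 5 8 6 0 0
 0 7 5 6 6 7 5 6 6 5 5 6 6 6 3 5 6 6 7 9 4 4 0 0 0 8 6 7 8 7 6 6 8 6 8]
scene bar 299 [427.3 217.4  74.2] yaw 0.184 ((426.01324462890625, 219.44483947753906), (75.38687896728516, 17.326108932495117), 11.566853523254395) [63.27801385 76.39405352 80.21625997]
scene jar 780 [ 655.  -176.1   89.6] 653.8512573242188 -175.3177032470703 50.27153396606445
[13 11 13 13 12 10 12 12 12 11  8  0  0  0 14 12 11 14 11 13 12 11 12 13
 12 15 12 12 13 12 13 15 12 13 10  0  0  0 10 12 12 12 13 11 10 12 12 10
 10 11 13 12 13 15 15 12 14 13 13  0  0  0 10 14 15 13 16 11 16 14 11 16]
```

The top picture shows the jar at about (350,158), the cover at (198,268), the cup at (270,279), tint_b (green cap) at (300,238) and tint_a (black cap) at (160,197). The scene picture agrees: jar (259,343), cover (295,148). Next I go above the cover and look with the wrist camera.

```bash
r='{"tx":-39.7,"ty":-22.8}'
python3 -m jog '[{"tx":-39.7,"ty":-22.8},{"tx":-39.7,"ty":-22.8},{"tx":-39.7,"ty":-22.8},{"tx":-39.7,"ty":-22.8},{"tx":-39.7,"ty":-22.8}]'
python3 -m jog '[{"tx":-39.7,"ty":-22.8,"az":0.18},{"az":0.18},{"az":0.18},{"az":0.18},{"az":0.18}]'
python3 -m jog '[{"az":0.18},{"az":0.18},{"az":0.18},{"az":0.18},{"az":0.18}]'
python3 -m jog '[{"az":0.18},{"az":0.18},{"az":0.18},{"az":0.18},{"az":0.18}]'
python3 - <<'E'
from h import *
s=sense(); c=capture("wrist"); cv2.imwrite("pics/w1.png",c["color"][...,::-1])
c["s"]=s; np.save("w1.npy",c,allow_pickle=True)
print(s["time_s"],s["eef_pos"],Rt(s).as_matrix().round(3),s["joints"],c["mount"],c["fx"],c["cx"],c["cy"])
for n in("top","scene"):
    d=np.load(n+"0.npy",allow_pickle=True).item(); f=cloud(d).reshape(-1,3)
    f=f[(f[:,0]>380)&(f[:,0]<720)&(f[:,1]>-180)&(f[:,1]<170)]
    print(n,"bag/obst max z",np.nanpercentile(f[:,2],[50,90,99,99.9]))
E
```

```text
0.9 [129.29119797 508.84428167 231.28389812] [[-0.969  0.246  0.   ]
 [ 0.246  0.969  0.   ]
 [-0.     0.    -1.   ]] [ 1.09860465e+00  3.12917145e-01  1.49770398e+00 -3.97342620e-06
  1.33096613e+00 -2.23412455e-01] [[-6.72364128e-04  9.60890147e-01  2.76929005e-01  6.99232777e+01]
 [ 9.99999772e-01  6.30836645e-04  2.39047759e-04 -1.37636203e-01]
 [ 5.50016716e-05  2.76929103e-01 -9.60890352e-01 -1.43515699e+02]
 [ 0.00000000e+00  0.00000000e+00  0.00000000e+00  1.00000000e+00]] 325.19226210127806 281.04821137696285 211.74554441404362
top bag/obst max z [107.50976603 204.46436161 251.15065676 271.11485345]
scene bag/obst max z [ 97.9463375  207.49485658 257.83565475 273.88549572]schema error: expected keys tx, ty, tz, ax, ay, az, jaw
schema error: expected keys tx, ty, tz, ax, ay, az, jaw
schema error: expected keys tx, ty, tz, ax, ay, az, jaw
schema error: expected keys tx, ty, tz, ax, ay, az, jaw
```

View pics/w1.png

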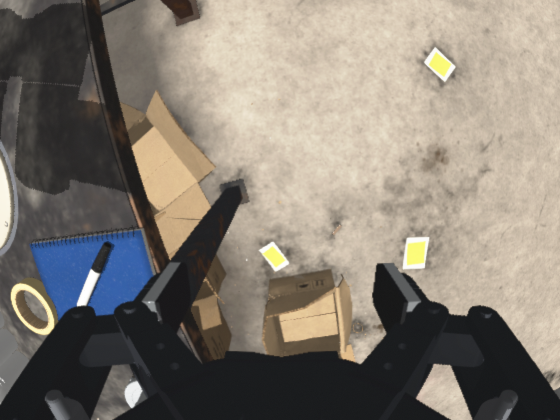

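The wrist picture shows only floor and the notebook: the moves were refused because every row needs all its keys. I'll send them again in full.

```bash
python3 -m jog '[{"tx":-39.7,"ty":-22.8,"tz":0,"ax":0,"ay":0,"az":0,"jaw":-1},{"tx":-39.7,"ty":-22.8,"tz":0,"ax":0,"ay":0,"az":0,"jaw":-1},{"tx":-39.7,"ty":-22.8,"tz":0,"ax":0,"ay":0,"az":0,"jaw":-1},{"tx":-39.7,"ty":-22.8,"tz":0,"ax":0,"ay":0,"az":0,"jaw":-1},{"tx":-39.7,"ty":-22.8,"tz":0,"ax":0,"ay":0,"az":0,"jaw":-1}]'
python3 -m jog '[{"tx":-39.7,"ty":-22.8,"tz":0,"ax":0,"ay":0,"az":0,"jaw":-1},{"tx":-39.7,"ty":-22.8,"tz":0,"ax":0,"ay":0,"az":0,"jaw":-1},{"tx":-39.7,"ty":-22.8,"tz":0,"ax":0,"ay":0,"az":0,"jaw":-1},{"tx":-39.7,"ty":-22.8,"tz":0,"ax":0,"ay":0,"az":0.18,"jaw":-1},{"tx":0,"ty":0,"tz":0,"ax":0,"ay":0,"az":0.18,"jaw":-1}]'
python3 -m jog '[{"tx":0,"ty":0,"tz":0,"ax":0,"ay":0,"az":0.18,"jaw":-1},{"tx":0,"ty":0,"tz":0,"ax":0,"ay":0,"az":0.18,"jaw":-1},{"tx":0,"ty":0,"tz":0,"ax":0,"ay":0,"az":0.18,"jaw":-1},{"tx":0,"ty":0,"tz":0,"ax":0,"ay":0,"az":0.18,"jaw":-1},{"tx":0,"ty":0,"tz":0,"ax":0,"ay":0,"az":0.18,"jaw":-1}]'
python3 -m jog '[{"tx":0,"ty":0,"tz":0,"ax":0,"ay":0,"az":0.18,"jaw":-1},{"tx":0,"ty":0,"tz":0,"ax":0,"ay":0,"az":0.18,"jaw":-1},{"tx":0,"ty":0,"tz":0,"ax":0,"ay":0,"az":0.18,"jaw":-1},{"tx":0,"ty":0,"tz":0,"ax":0,"ay":0,"az":0.18,"jaw":-1},{"tx":0,"ty":0,"tz":0,"ax":0,"ay":0,"az":0.18,"jaw":-1}]'
python3 -m jog '[{"tx":0,"ty":0,"tz":0,"ax":0,"ay":0,"az":0.18,"jaw":-1},{"tx":0,"ty":0,"tz":0,"ax":0,"ay":0,"az":0.18,"jaw":-1},{"tx":0,"ty":0,"tz":0,"ax":0,"ay":0,"az":0.18,"jaw":-1},{"tx":0,"ty":0,"tz":0,"ax":0,"ay":0,"az":0,"jaw":-1},{"tx":0,"ty":0,"tz":0,"ax":0,"ay":0,"az":0,"jaw":-1}]'
cat >> h.py <<'E'
def wcloud(c,s):
    """fisheye depth (along axis) -> world points"""
    d=c["depth"]; v,u=np.indices(d.shape); a=(u-c["cx"])/c["fx"]; b=(v-c["cy"])/c["fy"]
    th=np.hypot(a,b); k=np.tan(np.minimum(th,1.4))/np.maximum(th,1e-9)
    p=np.stack([a*k*d,-b*k*d,-d],-1)
    t=p@c["mount"][:3,:3].T+c["mount"][:3,3]
    w=t@Rt(s).as_matrix().T+s["eef_pos"]; w[d<=0]=np.nan
    return w
def wray_z(c,s,px,z):
    a=(px[0]-c["cx"])/c["fx"]; b=(px[1]-c["cy"])/c["fy"]; th=np.hypot(a,b); k=np.tan(th)/th
    r=Rt(s).as_matrix()@c["mount"][:3,:3]@np.array([a*k,-b*k,-1]); o=s["eef_pos"]+Rt(s).as_matrix()@c["mount"][:3,3]
    return o+r*(z-o[2])/r[2]
E
python3 - <<'E'
from h import *
s=sense(); c=capture("wrist"); cv2.imwrite("pics/w2.png",c["color"][...,::-1])
c["s"]=s; np.save("w2.npy",c,allow_pickle=True)
print(s["time_s"],s["eef_pos"],Rt(s).as_matrix().round(3),s["joints"])
for q,z in (("cover_grip",68.5),("cover_bayonet",17.5)):
    for r in place_of(q,"wrist")[:2]: print(q,r,wray_z(c,s,r["centre"],z))
f=wcloud(c,s).reshape(-1,3)
g=f[(np.hypot(f[:,0]-425,f[:,1]-222)<90)]
b=g[(g[:,2]>70)&(g[:,2]<90)&(np.hypot(g[:,0]-425,g[:,1]-222)<50)]; print(len(b),cv2.minAreaRect(b[:,:2].astype(np.float32)),b[:,2].mean())
b=g[(g[:,2]>28)&(g[:,2]<44)]; print(len(b),cv2.minEnclosingCircle(b[:,:2].astype(np.float32)),np.median(b[:,2]))
E
```

```text
time_s: 1.58
eef_pos: [294.5, 348.4, 231.5]
ee_rot: [0.0, 0.124, 0.992, 0.0]
force: [1.0, 0.4, -0.7]
grip_width: 0.996
grip_force: 0.0
time_s: 2.2
eef_pos: [426.8, 220.0, 231.1]
ee_rot: [0.0, 0.304, 0.953, -0.0]
force: [-0.7, 0.6, -1.3]
grip_width: 1.002
grip_force: 0.0
time_s: 2.82
eef_pos: [425.0, 222.0, 231.3]
ee_rot: [0.0, 0.687, 0.727, 0.0]
force: [0.4, 0.7, -0.1]
grip_width: 1.001
grip_force: 0.0
time_s: 3.45
eef_pos: [425.1, 222.0, 231.3]
ee_rot: [0.0, 0.935, 0.355, 0.0]
force: [0.4, 0.6, 0.8]
grip_width: 0.999
grip_force: 0.0
time_s: 4.08
eef_pos: [425.1, 222.0, 231.3]
ee_rot: [0.0, 0.995, 0.098, 0.0]
force: [-0.6, -0.7, 0.1]
grip_width: 1.002
grip_force: 0.0
4.075 [425.05556214 221.97615285 231.31125647] [[ 0.981  0.195  0.   ]
 [ 0.195 -0.981 -0.   ]
 [ 0.     0.    -1.   ]] [ 2.36302279e-01  2.12458878e-01  1.62862572e+00 -7.92000429e-06
  1.30048137e+00  1.61079605e+00]
cover_grip {'centre': [280.6, 194.2], 'conf': 0.9} [425.02388932 222.14113668  68.5       ]
cover_bayonet {'centre': [278.1, 183.4], 'conf': 0.64} [425.17080353 225.07037394  17.5       ]
1259 ((425.1937255859375, 221.4110107421875), (75.58572387695312, 15.944735527038574), 10.903325080871582) 78.31210046075957
7788 ((425.2454528808594, 222.34327697753906), 58.755313873291016) 36.89709683529206
```

View pics/w2.png

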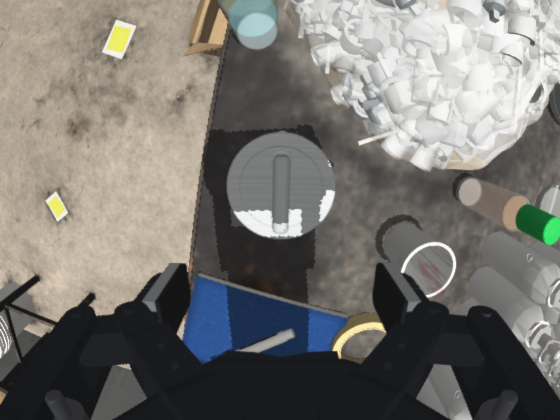

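The wrist picture shows the cover below at (281,186) with the bar vertical, aligned with the tool. There is a small mark on its edge near (333,163) that may be a pin, so I zoom in.

```bash
python3 - <<'E'
from h import *
c=np.load("w2.npy",allow_pickle=True).item(); s=c["s"]
im=c["color"][120:250,215:345,::-1].copy(); im=cv2.resize(im,None,fx=4.5,fy=4.5,interpolation=cv2.INTER_CUBIC)
im=np.clip((im/255.)**.5*255,0,255).astype(np.uint8); cv2.imwrite("pics/w2z.png",im)
f=wcloud(c,s).reshape(-1,3); r=np.hypot(f[:,0]-425.2,f[:,1]-222); m=(r>57)&(r<63)&(f[:,2]>10)&(f[:,2]<31)
a=np.degrees(np.arctan2(f[m,1]-222,f[m,0]-425.2)); print(np.c_[a,r[m],f[m,2]].round(0)[:25].tolist())
E
```

```text
[[13.0, 59.0, 21.0], [12.0, 59.0, 25.0], [11.0, 59.0, 25.0], [10.0, 59.0, 24.0], [9.0, 59.0, 26.0], [8.0, 59.0, 23.0], [7.0, 59.0, 21.0], [19.0, 58.0, 13.0], [17.0, 58.0, 16.0], [16.0, 58.0, 13.0], [15.0, 58.0, 13.0], [14.0, 58.0, 12.0], [13.0, 58.0, 27.0], [12.0, 58.0, 27.0], [11.0, 58.0, 27.0], [10.0, 58.0, 27.0], [9.0, 58.0, 26.0], [8.0, 58.0, 23.0], [7.0, 58.0, 21.0], [5.0, 58.0, 11.0], [4.0, 58.0, 11.0], [24.0, 58.0, 15.0], [23.0, 58.0, 26.0], [21.0, 58.0, 28.0], [2.0, 58.0, 29.0]]
```

View pics/w2z.png

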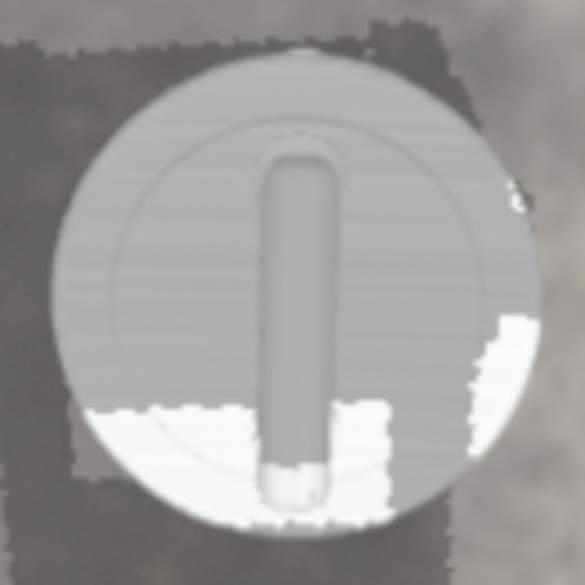

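The zoom shows a bright bump at (303,50) on the rim, in line with the bar's far end. The depth agrees: 59 mm radius at 7 to 13 degrees, about a pin's width. So the cover's +x points to about 11 degrees, which I'll check again close up. Now down to grip.

```bash
python3 -m jog '[{"tx":0,"ty":0,"tz":45,"ax":0,"ay":0,"az":0,"jaw":-1},{"tx":0,"ty":0,"tz":45,"ax":0,"ay":0,"az":0,"jaw":-1},{"tx":0,"ty":0,"tz":41,"ax":0,"ay":0,"az":0,"jaw":-1},{"tx":0,"ty":0,"tz":30,"ax":0,"ay":0,"az":0,"jaw":-0.5},{"tx":0,"ty":0,"tz":20,"ax":0,"ay":0,"az":0,"jaw":0}]' 100
python3 -m jog '[{"tx":0,"ty":0,"tz":0,"ax":0,"ay":0,"az":0,"jaw":0.4},{"tx":0,"ty":0,"tz":0,"ax":0,"ay":0,"az":0,"jaw":0.7},{"tx":0,"ty":0,"tz":0,"ax":0,"ay":0,"az":0,"jaw":1},{"tx":0,"ty":0,"tz":0,"ax":0,"ay":0,"az":0,"jaw":1},{"tx":0,"ty":0,"tz":0,"ax":0,"ay":0,"az":0,"jaw":1}]' 100
python3 - <<'E'
from h import *
s=sense(); c=capture("wrist"); c["s"]=s; np.save("w3.npy",c,allow_pickle=True)
im=cv2.resize(c["color"][20:240,160:400,::-1],None,fx=2.7,fy=2.7,interpolation=cv2.INTER_CUBIC)
cv2.imwrite("pics/w3.png",np.clip((im/255.)**.6*255,0,255).astype(np.uint8)); print(s["grip_force"],s["grip_width"],s["force"])
E
```

```text
time_s: 4.85
eef_pos: [424.6, 221.9, 48.9]
ee_rot: [0.0, 0.995, 0.097, -0.001]
force: [0.9, 0.1, 0.5]
grip_width: 0.602
grip_force: 0.0
time_s: 5.48
eef_pos: [425.6, 222.2, 51.2]
ee_rot: [-0.0, 0.995, 0.096, 0.001]
force: [-1.0, -0.3, 6.6]
grip_width: 0.171
grip_force: 98.7
98.70939373970032 0.1711717865619323 [-0.99077804 -0.25694156  6.59904654]
```

View pics/w3.png

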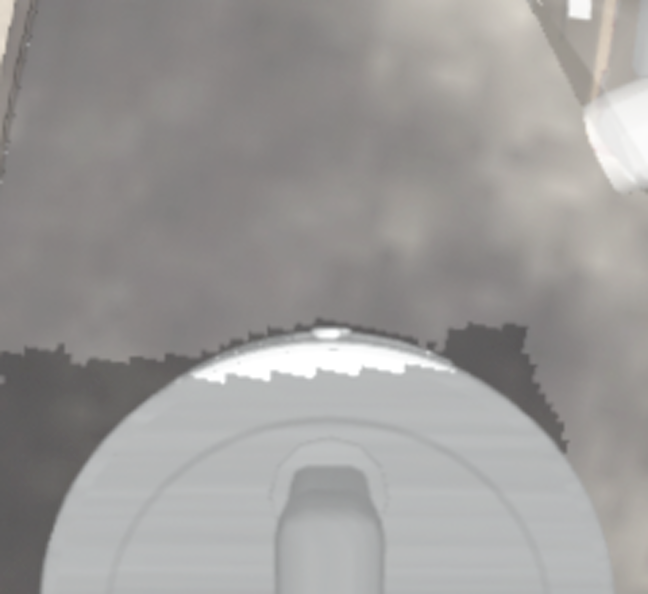

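The close view shows a pin at (330,332), exactly in line with the bar's end, so cover +x is at +11 degrees. The jar's notches lie near 62.5 degrees, modulo 120, so the pair must turn about +51 degrees. I lift and check the obstacles.

```bash
python3 -m jog '[{"tx":0,"ty":0,"tz":-8,"ax":0,"ay":0,"az":0,"jaw":1},{"tx":0,"ty":0,"tz":-25,"ax":0,"ay":0,"az":0,"jaw":1},{"tx":0,"ty":0,"tz":-40,"ax":0,"ay":0,"az":0,"jaw":1},{"tx":0,"ty":0,"tz":-45,"ax":0,"ay":0,"az":0,"jaw":1},{"tx":0,"ty":0,"tz":-45,"ax":0,"ay":0,"az":0,"jaw":1}]' 115
python3 -m jog '[{"tx":0,"ty":0,"tz":-45,"ax":0,"ay":0,"az":0,"jaw":1},{"tx":0,"ty":0,"tz":-45,"ax":0,"ay":0,"az":0,"jaw":1},{"tx":0,"ty":0,"tz":-40,"ax":0,"ay":0,"az":0,"jaw":1},{"tx":0,"ty":0,"tz":-20,"ax":0,"ay":0,"az":0,"jaw":1},{"tx":0,"ty":0,"tz":0,"ax":0,"ay":0,"az":0,"jaw":1}]' 115
python3 - <<'E'
from h import *
s=sense(); print(s["eef_pos"],s["joints"],s["force"])
for n in("top","scene"):
    d=np.load(n+"0.npy",allow_pickle=True).item(); f=cloud(d).reshape(-1,3); f=f[np.isfinite(f[:,0])]
    g=f[(f[:,0]>380)&(f[:,0]<760)&(f[:,1]>-330)&(f[:,1]<170)]
    H=[[int(max(np.r_[0,np.sort(g[(abs(g[:,0]-x)<20)&(abs(g[:,1]-y)<20)][:,2])[-4:-3]])) for y in range(160,-330,-40)] for x in range(400,760,40)]
    print(n); print(np.array(H))
    r=np.hypot(f[:,0]-653.8,f[:,1]+173.2)
    for lo,hi in((56,62),(62,75),(75,95)):
        m=(r>lo)&(r<hi)&(f[:,2]>60); a=(np.degrees(np.arctan2(f[m,1]+173.2,f[m,0]-653.8))%360)//30
        print(lo,[(int(k*30),int(f[m,2][a==k].max())) for k in np.unique(a)])
E
```

```text
time_s: 6.15
eef_pos: [424.4, 221.8, 214.6]
ee_rot: [0.0, 0.995, 0.096, -0.001]
force: [1.1, 0.4, -4.5]
grip_width: 0.164
grip_force: 112.7
time_s: 6.78
eef_pos: [425.0, 221.9, 364.0]
ee_rot: [-0.0, 0.995, 0.096, 0.001]
force: [-0.1, -0.3, -4.8]
grip_width: 0.169
grip_force: 112.7
[425.00638151 221.94924434 364.00037115] [ 2.36293321e-01  1.50221258e-01  1.36273712e+00 -4.87600748e-05
  1.62714288e+00  1.61429822e+00] [-0.0735197  -0.26338385 -4.83930201]
top
[[ 36   3  90  91   3   3 205 205 204 206   1   3 182]
 [ 37   4   4   3 167 166 124   3 139 141   3 200 227]
 [ 32  82 107  98 168 167   3   3 185 185   2 204 223]
 [131 146 148 219 212 209 205   3 137 181 182 198 199]
 [154 165 166 254 266 269 254   3   3 181 182 196 198]
 [171 185 193 242 271 275 244  86  91  91   3   2   3]
 [177 199 198 217 229 220   3  91  13  91   4   3   3]
 [190 203 208 202 204 189  96  91  92  92   3   3   3]
 [202 210 218 212 185 163 103   3  88   3   3   4   2]]
56 []
62 []
75 [(180, 114)]
scene
[[ 37   3  91  90   3   3 205 205 204 206 129   3 177]
 [ 38   3   3   3 167 167 123 128   0 130   3   4 228]
 [  0   0   1  93 167 168   3   3 185 185 110 199 224]
 [119 144 146 218 212 202 209   4 140 181 182 198 199]
 [144 165 164 254 272 270 254 212   3 181 183 195 199]
 [170 184 191 215 276 276 246   2  92  92   3   3   3]
 [175 198 199 215 230 221  80  92  91  92  91   3   3]
 [188 202 207 203 206 195 115  91  92  92  91   3   3]
 [201 210 218 213 188 168 111   3  91  91   3   3   0]]
56 []
62 []
75 [(180, 116), (210, 61)]
```

```bash
python3 -m jog '[{"tx":0.5,"ty":20,"tz":0,"ax":0,"ay":0,"az":0,"jaw":1},{"tx":0.5,"ty":40,"tz":0,"ax":0,"ay":0,"az":0,"jaw":1},{"tx":0.5,"ty":42,"tz":0,"ax":0,"ay":0,"az":0,"jaw":1},{"tx":0.5,"ty":42,"tz":0,"ax":0,"ay":0,"az":0,"jaw":1},{"tx":0.5,"ty":42,"tz":0,"ax":0,"ay":0,"az":0,"jaw":1}]' 115
python3 -m jog '[{"tx":0.5,"ty":42,"tz":0,"ax":0,"ay":0,"az":0,"jaw":1},{"tx":0.5,"ty":42,"tz":0,"ax":0,"ay":0,"az":0,"jaw":1},{"tx":0.5,"ty":42,"tz":0,"ax":0,"ay":0,"az":0,"jaw":1},{"tx":0.5,"ty":42,"tz":0,"ax":0,"ay":0,"az":0,"jaw":1},{"tx":0.5,"ty":40,"tz":0,"ax":0,"ay":0,"az":0,"jaw":1}]' 115
python3 -m jog '[{"tx":0,"ty":25,"tz":0,"ax":0,"ay":0,"az":0,"jaw":1},{"tx":0,"ty":12,"tz":0,"ax":0,"ay":0,"az":0,"jaw":1},{"tx":0,"ty":0,"tz":0,"ax":0,"ay":0,"az":0,"jaw":1},{"tx":0,"ty":0,"tz":0,"ax":0,"ay":0,"az":0,"jaw":1}]' 115
python3 - <<'E'
from h import *
s=sense(); c=capture("wrist"); c["s"]=s; np.save("w4.npy",c,allow_pickle=True); cv2.imwrite("pics/w4.png",c["color"][...,::-1])
print(s["eef_pos"],s["joints"])
for r in place_of("jar_mouth","wrist")[:2]: print(r,wray_z(c,s,r["centre"],90))
W=wcloud(c,s); f=W.reshape(-1,3)
m=(np.hypot(f[:,0]-653.8,f[:,1]+173.2)<60)&(abs(f[:,2]-90)<7); j=f[m]
# outer edge per angle -> circle fit
(x,y),r=cv2.minEnclosingCircle(j[:,:2].astype(np.float32)); print(len(j),x,y,r,np.median(j[:,2]))
rr=np.hypot(j[:,0]-x,j[:,1]-y); a=np.degrees(np.arctan2(j[:,1]-y,j[:,0]-x))%360
k=(rr>43.5)&(rr<50); h=np.histogram(a[k],180,(0,360))[0]; print(h)
for g in range(3):
    # gap edges near 62.5+120g
    d=(a[k]-62.5-120*g+180)%360-180; print(g, 62.5+120*g+d[(d<0)&(d>-30)].max(), 62.5+120*g+d[(d>0)&(d<30)].min())
# held cover check
m=(np.hypot(f[:,0]-s["eef_pos"][0],f[:,1]-s["eef_pos"][1])<70)&(abs(f[:,2]-(s["eef_pos"][2]-14))<8)
print(m.sum(), cv2.minEnclosingCircle(f[m][:,:2].astype(np.float32)), np.median(f[m][:,2])-s["eef_pos"][2])
E
```

```text
time_s: 7.4
eef_pos: [462.7, 38.6, 361.7]
ee_rot: [-0.0, 0.995, 0.096, -0.001]
force: [0.5, -0.2, -4.2]
grip_width: 0.165
grip_force: 112.8
time_s: 8.02
eef_pos: [505.2, -165.0, 361.5]
ee_rot: [-0.001, 0.995, 0.096, -0.001]
force: [0.3, 0.8, -3.6]
grip_width: 0.163
grip_force: 112.8
time_s: 8.52
eef_pos: [512.5, -199.1, 363.3]
ee_rot: [-0.0, 0.995, 0.097, -0.0]
force: [-0.1, -0.6, -5.0]
grip_width: 0.168
grip_force: 112.9
[ 512.46490219 -199.07709493  363.26129776] [-5.83794422e-01  3.19864742e-01  1.15157114e+00  2.44565103e-04
  1.67053258e+00  7.93287773e-01]
{'centre': [285.6, 68.5], 'conf': 0.86} [ 649.00974337 -178.3976721    90.        ]
1213 653.7230834960938 -174.87313842773438 50.4855842590332 90.73146360076726
[ 4  6  8  4  4  8  5  5  7  6  5  6  6  6  7  6  4  7  4  6  5  6  5  7
  7  4  9  3  0  0  0  0  0  0  0  2  6  5  7  7  5  6  6  6  5  7  5  5
 10  5  5  6  9  5  7  6  8  6  6  6  8  5  6  6  6  5  9  6  6  6  7  7
  6  4  6  7  7  6  7  7  7  6  6  7  6  7  7  0  0  0  0  0  0  0  0  5
  5  5  8  7  6  6  7  7  7  7  6  8  7  6  7  6  6  6  6  5  6  5  7  7
  5  8  6  6  6  5  7  5  6  7  4  8  6  6  6  7  5  5  6  6  4  4  7  7
  5  6  6  0  0  0  0  0  0  0  0  4  8  5  6  7  5  6  6  3  6  6  7  6
  5  7  5  7  6  5  5  6  6  6  5  6]
0 54.495218143879015 71.40214316515039
1 173.73157966782645 191.67791556465806
2 293.98314011746055 311.41128293804724
20997 ((512.0484008789062, -199.236572265625), 58.72301483154297) -14.33132919801426
```

View pics/w4.png

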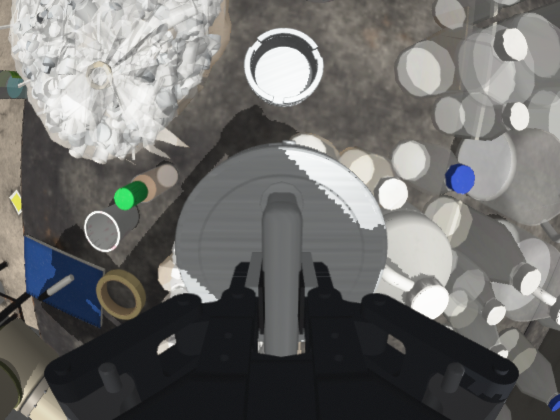

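The picture shows the jar mouth at (284,64) with notches near the top, right and lower left, and the pair held level. The notches are at 62.8, 182.7 and 302.7 degrees and the jar's centre is about (653.7,-174.4). I turn by +0.90 rad, move over the jar and come down to just above it.

```bash
python3 -m jog '[{"tx":0,"ty":0,"tz":0,"ax":0,"ay":0,"az":-0.15,"jaw":1},{"tx":0,"ty":0,"tz":0,"ax":0,"ay":0,"az":-0.18,"jaw":1},{"tx":0,"ty":0,"tz":0,"ax":0,"ay":0,"az":-0.18,"jaw":1},{"tx":0,"ty":0,"tz":0,"ax":0,"ay":0,"az":-0.18,"jaw":1},{"tx":0,"ty":0,"tz":0,"ax":0,"ay":0,"az":-0.15,"jaw":1}]' 115
python3 -m jog '[{"tx":5,"ty":6,"tz":0,"ax":0,"ay":0,"az":-0.06,"jaw":1},{"tx":20,"ty":26,"tz":0,"ax":0,"ay":0,"az":0,"jaw":1},{"tx":25,"ty":33,"tz":0,"ax":0,"ay":0,"az":0,"jaw":1},{"tx":25,"ty":33,"tz":0,"ax":0,"ay":0,"az":0,"jaw":1},{"tx":12,"ty":16.5,"tz":0,"ax":0,"ay":0,"az":0,"jaw":1}]' 115
python3 -m jog '[{"tx":0,"ty":0,"tz":25,"ax":0,"ay":0,"az":0,"jaw":1},{"tx":0,"ty":0,"tz":45,"ax":0,"ay":0,"az":0,"jaw":1},{"tx":0,"ty":0,"tz":45,"ax":0,"ay":0,"az":0,"jaw":1},{"tx":0,"ty":0,"tz":40,"ax":0,"ay":0,"az":0,"jaw":1},{"tx":0,"ty":0,"tz":20,"ax":0,"ay":0,"az":0,"jaw":1}]' 115
python3 -m jog '[{"tx":0,"ty":0,"tz":10,"ax":0,"ay":0,"az":0,"jaw":1},{"tx":0,"ty":0,"tz":0,"ax":0,"ay":0,"az":0,"jaw":1},{"tx":0,"ty":0,"tz":0,"ax":0,"ay":0,"az":0,"jaw":1}]' 115
python3 - <<'E'
from h import *
s=sense(); print(s["eef_pos"],s["force"],s["wrist_torque"]); x=Rt(s).as_matrix()[:,0]; print("toolx yaw deg",np.degrees(np.arctan2(x[1],x[0])))
for n in ("top","scene"):
    c=capture(n); f=cloud(c).reshape(-1,3); z0=s["eef_pos"][2]
    m=(np.hypot(f[:,0]-653.8,f[:,1]+174)<64); g=f[m&(abs(f[:,2]-(z0-14.3))<6)]; b=f[m&(f[:,2]>z0+0)&(f[:,2]<z0+28)]
    print(n,len(g),cv2.minEnclosingCircle(g[:,:2].astype(np.float32)) if len(g)>50 else '')
    j=f[(np.hypot(f[:,0]-653.8,f[:,1]+174)<60)&(abs(f[:,2]-90)<5)]; print(len(j))
E
```

```text
time_s: 9.25
eef_pos: [512.5, -199.4, 363.5]
ee_rot: [0.0, 0.868, 0.496, 0.0]
force: [0.1, 0.0, -4.8]
grip_width: 0.166
grip_force: 112.9
time_s: 9.88
eef_pos: [655.8, -174.6, 362.4]
ee_rot: [-0.0, 0.854, 0.52, -0.0]
force: [-0.5, -0.2, -5.1]
grip_width: 0.16
grip_force: 113.2
time_s: 10.5
eef_pos: [653.6, -174.9, 185.7]
ee_rot: [-0.002, 0.854, 0.52, -0.001]
force: [-0.7, 0.9, -3.7]
grip_width: 0.163
grip_force: 113.3
time_s: 10.88
eef_pos: [654.8, -176.0, 179.6]
ee_rot: [0.001, 0.854, 0.52, 0.001]
force: [0.4, 0.0, -4.0]
grip_width: 0.165
grip_force: 113.2
[ 654.77056192 -175.98041511  179.64349549] [ 0.42018711  0.02055369 -3.97007603] [-0.00175022  0.01392912  0.02781925]
toolx yaw deg 62.625609565083145
top 136 ((664.3994140625, -128.84571838378906), 34.282474517822266)
37
scene 2371 ((655.1403198242188, -177.5370635986328), 58.56904983520508)
2
```

The scene camera sees the cover 1.3 mm ahead in x and 2.2 mm off in y from the jar, which agrees with the wrist estimate. I correct that and descend slowly.

```bash
python3 -m jog '[{"tx":1.2,"ty":-1.8,"tz":9,"ax":0,"ay":0,"az":-0.003,"jaw":1},{"tx":0,"ty":0,"tz":9,"ax":0,"ay":0,"az":0,"jaw":1},{"tx":0,"ty":0,"tz":6,"ax":0,"ay":0,"az":0,"jaw":1},{"tx":0,"ty":0,"tz":3,"ax":0,"ay":0,"az":0,"jaw":1},{"tx":0,"ty":0,"tz":2.5,"ax":0,"ay":0,"az":0,"jaw":1}]' 115
python3 -m jog '[{"tx":0,"ty":0,"tz":2.5,"ax":0,"ay":0,"az":0,"jaw":1},{"tx":0,"ty":0,"tz":2.5,"ax":0,"ay":0,"az":0,"jaw":1},{"tx":0,"ty":0,"tz":2.5,"ax":0,"ay":0,"az":0,"jaw":1},{"tx":0,"ty":0,"tz":2.5,"ax":0,"ay":0,"az":0,"jaw":1}]' 115
```

```text
time_s: 11.6
eef_pos: [653.3, -174.1, 148.7]
ee_rot: [0.0, 0.854, 0.521, 0.0]
force: [-0.2, 0.3, -4.7]
grip_width: 0.166
grip_force: 113.2
time_s: 12.1
eef_pos: [653.3, -174.1, 138.7]
ee_rot: [0.0, 0.854, 0.521, 0.0]
force: [-0.1, -0.2, -4.2]
grip_width: 0.163
grip_force: 113.3
```

```bash
python3 -m jog '[{"tx":0,"ty":0,"tz":2.5,"ax":0,"ay":0,"az":0,"jaw":1},{"tx":0,"ty":0,"tz":2.5,"ax":0,"ay":0,"az":0,"jaw":1},{"tx":0,"ty":0,"tz":2.5,"ax":0,"ay":0,"az":0,"jaw":1}]' 115
python3 -m jog '[{"tx":0,"ty":0,"tz":2,"ax":0,"ay":0,"az":0,"jaw":1},{"tx":0,"ty":0,"tz":2,"ax":0,"ay":0,"az":0,"jaw":1},{"tx":0,"ty":0,"tz":2,"ax":0,"ay":0,"az":0,"jaw":1}]' 115
```

```text
time_s: 12.48
eef_pos: [653.3, -174.1, 131.1]
ee_rot: [-0.0, 0.854, 0.521, -0.0]
force: [0.7, -0.5, -4.1]
grip_width: 0.168
grip_force: 113.3
time_s: 12.85
eef_pos: [653.3, -174.1, 125.2]
ee_rot: [0.0, 0.854, 0.521, 0.0]
force: [0.0, 0.3, -4.3]
grip_width: 0.166
grip_force: 113.2
```

```bash
python3 -m jog '[{"tx":0,"ty":0,"tz":2,"ax":0,"ay":0,"az":0,"jaw":1},{"tx":0,"ty":0,"tz":2,"ax":0,"ay":0,"az":0,"jaw":1},{"tx":0,"ty":0,"tz":1.5,"ax":0,"ay":0,"az":0,"jaw":1},{"tx":0,"ty":0,"tz":1.5,"ax":0,"ay":0,"az":0,"jaw":1}]' 115
python3 -m jog '[{"tx":0,"ty":0,"tz":1.5,"ax":0,"ay":0,"az":0,"jaw":1},{"tx":0,"ty":0,"tz":1,"ax":0,"ay":0,"az":0,"jaw":1},{"tx":0,"ty":0,"tz":0,"ax":0,"ay":0,"az":0,"jaw":1}]' 115
```

```text
time_s: 13.35
eef_pos: [653.3, -174.1, 118.2]
ee_rot: [-0.0, 0.854, 0.521, -0.0]
force: [0.1, -1.0, -4.5]
grip_width: 0.161
grip_force: 113.3
time_s: 13.72
eef_pos: [653.3, -174.1, 115.9]
ee_rot: [0.0, 0.854, 0.521, 0.0]
force: [-0.3, -0.0, -3.1]
grip_width: 0.166
grip_force: 113.7
```

```bash
python3 -m jog '[{"tx":0,"ty":0,"tz":1,"ax":0,"ay":0,"az":0,"jaw":1},{"tx":0,"ty":0,"tz":0.8,"ax":0,"ay":0,"az":0,"jaw":1},{"tx":0,"ty":0,"tz":0,"ax":0,"ay":0,"az":0,"jaw":1}]' 115
python3 -m jog '[{"tx":0,"ty":0,"tz":0.6,"ax":0,"ay":0,"az":0,"jaw":1},{"tx":0,"ty":0,"tz":0,"ax":0,"ay":0,"az":0,"jaw":1}]' 115
```

```text
time_s: 14.1
eef_pos: [653.3, -174.1, 113.9]
ee_rot: [-0.0, 0.854, 0.521, -0.0]
force: [-0.2, 0.8, -3.8]
grip_width: 0.165
grip_force: 113.7
time_s: 14.35
eef_pos: [653.3, -174.1, 113.8]
ee_rot: [0.0, 0.854, 0.521, 0.0]
force: [-2.2, 1.4, -0.1]
grip_width: 0.17
grip_force: 114.2
```

Contact is at TCP z = 113.8, which matches the fully home height (about 113.6). I add a touch of down force and turn +0.72 rad.

```bash
python3 -m jog '[{"tx":0,"ty":0,"tz":0.3,"ax":0,"ay":0,"az":0,"jaw":1},{"tx":0,"ty":0,"tz":0,"ax":0,"ay":0,"az":0,"jaw":1},{"tx":0,"ty":0,"tz":0,"ax":0,"ay":0,"az":-0.06,"jaw":1}]' 115
python3 -m jog '[{"tx":0,"ty":0,"tz":0,"ax":0,"ay":0,"az":-0.09,"jaw":1},{"tx":0,"ty":0,"tz":0,"ax":0,"ay":0,"az":-0.09,"jaw":1},{"tx":0,"ty":0,"tz":0,"ax":0,"ay":0,"az":-0.09,"jaw":1},{"tx":0,"ty":0,"tz":0,"ax":0,"ay":0,"az":-0.09,"jaw":1}]' 115
python3 -c "
from h import *
s=sense();print(s['force'],s['wrist_torque'],s['eef_pos'])"
```

```text
time_s: 14.72
eef_pos: [653.7, -174.3, 113.8]
ee_rot: [0.001, 0.837, 0.547, 0.001]
force: [-0.5, 0.6, 3.8]
grip_width: 0.164
grip_force: 114.5
time_s: 15.22
eef_pos: [653.9, -174.3, 113.8]
ee_rot: [0.001, 0.725, 0.688, 0.001]
force: [-0.2, 0.3, 2.8]
grip_width: 0.164
grip_force: 114.7
[-0.15754715  0.34968765  2.80999134] [ 0.04068455  0.012638   -0.13642846] [ 653.89993642 -174.27532426  113.77149337]
```

```bash
python3 -m jog '[{"tx":0,"ty":0,"tz":0,"ax":0,"ay":0,"az":-0.09,"jaw":1},{"tx":0,"ty":0,"tz":0,"ax":0,"ay":0,"az":-0.09,"jaw":1},{"tx":0,"ty":0,"tz":0,"ax":0,"ay":0,"az":-0.09,"jaw":1},{"tx":0,"ty":0,"tz":0,"ax":0,"ay":0,"az":-0.04,"jaw":1},{"tx":0,"ty":0,"tz":0,"ax":0,"ay":0,"az":0,"jaw":1}]' 115
python3 -c "
from h import *
s=sense();x=Rt(s).as_matrix()[:,0];print(s['force'],s['wrist_torque'],np.arctan2(x[1],x[0])-np.radians(62.8))
c=capture('wrist');f=wcloud(c,s).reshape(-1,3);b=f[(np.hypot(f[:,0]-s['eef_pos'][0],f[:,1]-s['eef_pos'][1])<45)&(abs(f[:,2]-150)<12)]
"
```

```text
time_s: 15.85
eef_pos: [653.9, -174.3, 113.8]
ee_rot: [0.001, 0.612, 0.791, 0.0]
force: [1.1, -1.3, 4.9]
grip_width: 0.165
grip_force: 114.6
[ 1.06482744 -1.33506337  4.93254958] [ 0.0506287  -0.16946403  0.04942052] 0.7293297573843422
```

The tool has turned 0.73 rad with hardly any torque. Now a slow lift while watching the weight: about 3 N means the cover alone, 4.5 N both lids.

```bash
python3 -m jog '[{"tx":0,"ty":0,"tz":-1.5,"ax":0,"ay":0,"az":0,"jaw":1},{"tx":0,"ty":0,"tz":-1.5,"ax":0,"ay":0,"az":0,"jaw":1},{"tx":0,"ty":0,"tz":-1,"ax":0,"ay":0,"az":0,"jaw":1},{"tx":0,"ty":0,"tz":0,"ax":0,"ay":0,"az":0,"jaw":1}]' 115
python3 -m jog '[{"tx":0,"ty":0,"tz":-1,"ax":0,"ay":0,"az":0,"jaw":1},{"tx":0,"ty":0,"tz":-1,"ax":0,"ay":0,"az":0,"jaw":1},{"tx":0,"ty":0,"tz":0,"ax":0,"ay":0,"az":0,"jaw":1},{"tx":0,"ty":0,"tz":0,"ax":0,"ay":0,"az":0,"jaw":1}]' 115
```

```text
time_s: 16.4
eef_pos: [653.2, -174.1, 116.9]
ee_rot: [-0.0, 0.611, 0.791, -0.0]
force: [1.4, -1.0, -1.8]
grip_width: 0.166
grip_force: 113.8
time_s: 16.9
eef_pos: [653.3, -174.1, 119.1]
ee_rot: [0.0, 0.611, 0.791, 0.0]
force: [0.2, 0.3, -2.9]
grip_width: 0.163
grip_force: 113.8
```

```bash
python3 -m jog '[{"tx":0,"ty":0,"tz":-2.5,"ax":0,"ay":0,"az":0,"jaw":1},{"tx":0,"ty":0,"tz":-3,"ax":0,"ay":0,"az":0,"jaw":1},{"tx":0,"ty":0,"tz":-4,"ax":0,"ay":0,"az":0,"jaw":1},{"tx":0,"ty":0,"tz":-5,"ax":0,"ay":0,"az":0,"jaw":1},{"tx":0,"ty":0,"tz":-8,"ax":0,"ay":0,"az":0,"jaw":1}]' 115
python3 -m jog '[{"tx":0,"ty":0,"tz":-15,"ax":0,"ay":0,"az":0,"jaw":1},{"tx":0,"ty":0,"tz":-20,"ax":0,"ay":0,"az":0,"jaw":1},{"tx":0,"ty":0,"tz":-20,"ax":0,"ay":0,"az":0,"jaw":1},{"tx":0,"ty":0,"tz":-12,"ax":0,"ay":0,"az":0,"jaw":1},{"tx":0,"ty":0,"tz":-6,"ax":0,"ay":0,"az":0,"jaw":1}]' 115
python3 -m jog '[{"tx":0,"ty":0,"tz":0,"ax":0,"ay":0,"az":0,"jaw":1},{"tx":0,"ty":0,"tz":0,"ax":0,"ay":0,"az":0,"jaw":1},{"tx":0,"ty":0,"tz":0,"ax":0,"ay":0,"az":0,"jaw":1},{"tx":0,"ty":0,"tz":0,"ax":0,"ay":0,"az":0,"jaw":1}]' 115
python3 - <<'E'
from h import *
s=sense(); print(s["eef_pos"],s["force"])
c=capture("scene"); im=cv2.resize(c["color"][250:420,150:380,::-1],None,fx=3.3,fy=3.3,interpolation=cv2.INTER_CUBIC); cv2.imwrite("pics/s5.png",im)
E
```

```text
time_s: 17.52
eef_pos: [653.2, -174.0, 141.9]
ee_rot: [-0.0, 0.611, 0.791, -0.0]
force: [-0.2, -0.0, -2.4]
grip_width: 0.167
grip_force: 113.8
time_s: 18.15
eef_pos: [653.3, -174.1, 215.5]
ee_rot: [0.0, 0.611, 0.791, 0.0]
force: [-0.2, -0.3, -3.2]
grip_width: 0.163
grip_force: 113.7
time_s: 18.65
eef_pos: [653.2, -174.0, 214.3]
ee_rot: [-0.0, 0.611, 0.791, -0.0]
force: [0.3, 0.1, -2.1]
grip_width: 0.162
grip_force: 113.7
[ 653.21268861 -174.03978602  214.29025682] [ 0.28006767  0.1277668  -2.11542286]
```

View pics/s5.png

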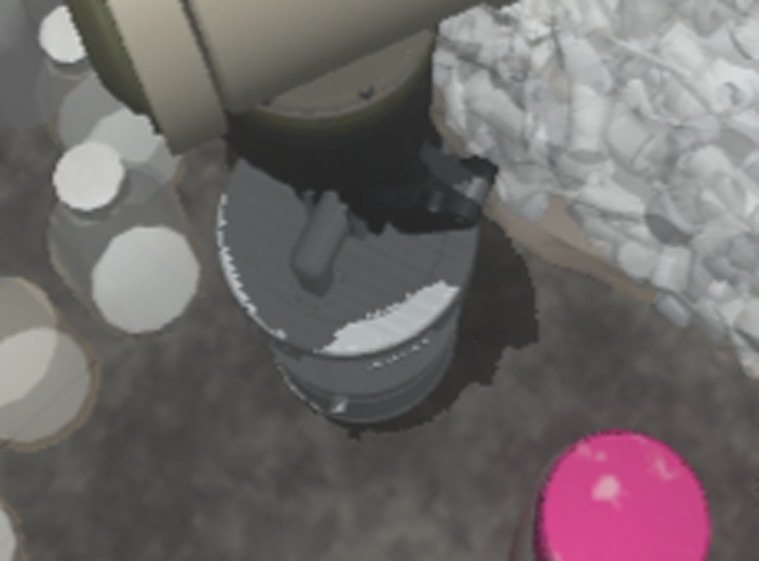

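The picture shows the cover held level over the jar at about (345,265). Below it is the jar, with a pin of the inner lid seen in its notch at (338,405). Handing in.

```bash
python3 -c "
from rig import finish_job; print(finish_job())"
```

```text
the job is handed in; nothing more can be done
None
```

I handed the job in at about 19 s of the 58 s allowed: the inner lid appears seated on the jar, and the cover is held still in the gripper, level and about 10 cm above it; the judge's result was not shown.

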